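# Lay the parts carton down on the scanning plate, label up, against the stop

### The job

The tall parts carton is standing on end on the steel scanning plate, with its bar-code label facing the robot. Push it over away from the robot so that it lies flat with the label on top, then push it along the plate until its far end sits flush against the stop rail. Only push: do not pick the carton up, and leave the other things on the plate where they are.

Things in the scene. Friction and masses are not known exactly. Their poses are not given: they have to be found in the camera images.
- carton: Tall white carton with a red band round its lower 39 mm: 130 mm tall, 50 mm deep (its x), 80 mm wide (its y), 0.28 to 0.55 kg. Origin: centre of the underside it stands on at the start. z up along its height at the start; x out of its plain back, so the bar-code label is on the -x face, towards the robot. Pushed above 90 mm over the plate it tips rather than slides.
- carton_center (a point): Centre of the tall carton, 65 mm along its z from the origin, same axes. Tipped away from the robot it pivots on its back lower edge and lands with its x axis down and its z axis along the plate towards the rail: then 50 mm high, 80 mm wide, 130 mm long, its former underside the near end.
- carton_top (a point): Centre of the carton's upper end face (130 mm along its z from the origin), which becomes its far end once it has been tipped over.
- station: Scanning plate, fixed: steel, 6 mm thick, 440 mm wide (its y), 328 mm deep in front of an aluminium stop rail along its far edge (440 mm long, 12 mm thick, top 40 mm above the table). Origin at table height under the middle of the rail's front face; x level, away from the robot, square to the rail; y along the rail to the left; the plate lies at -x.
- stop (a point): Middle of the stop rail's front face, 31 mm above the table (25 mm above the plate), same axes as the station.
- flat_carton: Bystander: low white-and-red carton 100 x 70 mm, 36 mm high, on the plate near one end of the stop rail. Origin at the centre of its underside.
- cube_carton: Bystander: white-and-red cube carton of 56 mm on the plate near the other end of the stop rail. Origin at the centre of its underside.
- grease_jar: Bystander: round jar 56 mm across, 65 mm high, standing on the plate near a side edge. Origin at the centre of its underside.
- bearing: Bystander: steel bearing ring 62 mm across, 18 mm high, lying on the plate near the other side edge. Origin at the centre of its underside.
Things that resemble listed ones, but are neither listed nor needed, are in the scene too. What is shaped like the carton but green is not meant.

How it is judged:
By the outcome, as a careful person would: the job done as asked, in the order asked, and still so for the second after the job is handed in, with the robot touching nothing.
It also fails if it takes over 48 s, if anything falls off the work surface, if the arm or the gripper's body presses on something with over 40 N, if the wrist force passes 120 N, or if a joint passes its speed limit or range.

### The arm

A 6-joint arm with a two-finger parallel gripper is mounted at the origin on the work surface. World frame = base frame: x ahead of the robot, y to its left, z up, the work surface at z = 0. Lengths are in m, angles in rad, forces in N, time in s.
With the tool pointing down it reaches from about 0.425 to 1.125 m from the base axis. Payload 14.9 kg.
Tool frame: the origin (TCP) lies on the centre line of the jaws, within the pads' length; the fingertips stand 25 mm ahead of it and the grasp point (between the pads) lies 6 mm ahead of it; z points along the fingers, x is the direction in which the jaws open and shut, and the axes are right-handed (so a half turn about z gives the same grasp; the last joint's range is limited). The gripper opens to 91 mm and grips with 3 to 60 N. Pads are 32 mm wide; open, the fingers measure 118 mm over their backs; the gripper's body (76 mm by 178 mm) begins 60 mm behind the grasp point.
Start: joints at [1.215, 0.379, 1.734, -0, 1.028, -0.033], TCP at [0.222, 0.664, 0.239] pointing down, gripper open.
Joint ranges: [-2.77, 2.77], [-0.74, 2.19], [0, 2.66], [-1.06, 4.2], [0.31, 2.87], [-3.08, 3.08]. Speed limits (rad/s): [1.89, 1.89, 2.39, 3.14, 3.14, 3.14].

### API

Orientations are given as a unit quaternion [x, y, z, w].
In Python, from workcell import bot gives the robot as it stands. The module is installed in compiled form; this text tells all that it offers.
- The arm moves only by the tool servo_tool, never from a script. Its argument "plan" is text: rows parted by semicolons, each of 7 numbers parted by spaces: the shift along the tool's x, y, z in mm, then the turn, a rotation vector about the tool's x, y, z in degrees, then the opening, from 0 (shut) to 1 (fully open). A call has exactly 8 rows; each row shifts and turns the commanded pose from where the row before left it, along the tool's axes as they then stand; what a row does not reach is not made up. A row lasts 1/8 s, in which the tool goes at most 62.5 mm and 10.7 degrees, less where a joint would pass 70% of its speed; a pose out of reach is approached as far as the arm can. A call with a gripper value outside its range is refused whole. The fingers move at their own pace and stop on an object; "force" is the grip in N (left out, the last holds). Time passes only in rows, so rows that do not move let the fingers close, or fill a call up. It gives the time, the measured TCP pose, the force and the opening at its end, in the units of the state.
- bot.observe(): the state, without advancing time (a new reading comes with each control period).
- bot.snapshot(name): name is "side" or "top"; returns a dict with "img" (400x640x3 uint8, blue, green, red), "fov_y" (degrees; the focal length in pixels is half the picture's height over the tangent of half this angle, whatever the lens; pixels are square), "cx", "cy" (the principal point, pixels), "rvec" (rotation vector, rad) and "tvec" (3), from world to camera coordinates, as OpenCV has them. Camera axes: x right, y down, z forward; pixel columns grow to the right and rows downward; lengths in m; the calibration is good to about 2 mm. A picture is of the moment at which its call begins. There is no depth.
- bot.job_done(): hands the job in, once; it reports no verdict.
The state is a dict: "clock": time; "joint_pos": joint angles; "dq": joint speeds; "joint_efforts": joint torques, N m; "eef_pos": TCP position; "eef_rot": TCP orientation; "wrist_force": force on the tool from outside, world axes, zero at the start; "wrist_torque": the same for the moment, N m; "gripper_width": finger opening in m.
Only numpy, scipy, OpenCV 4.12 (cv2) and the standard library are available. Lean on these libraries where they do the work, as an engineer would, in place of code of your own. Each camera call takes 0.05 s, during which the arm holds its last target. There are 200 camera calls.

## Working session

There is one attempt and no reset: what is moved stays moved. The work goes in short steps, Python scripts to look and compute and a tool call to move; the robot and the scene stay as the last step left them, time stands still between calls to the robot, and variables do not carry over. Pictures are saved under pics/ and viewed, about 8 in all and at most 12, crops included, and the job is handed in when it is done.

Besides the shell and the picture viewer there is one more tool, called as name(argument=value, ...) on one line, values as JSON. servo_tool: Moves the arm, as the interface text tells. Its arguments: {"type":"object","properties":{"plan":{"type":"string"},"force":{"type":"number"}},"required":["plan"]}

```bash
mkdir -p pics
python3 - <<'E'
from workcell import bot
import cv2,numpy as np
s=bot.observe(); print({k:np.round(v,3) for k,v in s.items()})
for n in("top","side"):
    d=bot.snapshot(n); cv2.imwrite(f"pics/{n}0.png",d["img"]); print(n,{k:v for k,v in d.items() if k!="img"})
E
```

```text
{'clock': np.float64(0.0), 'joint_pos': array([ 1.215,  0.379,  1.735,  0.   ,  1.029, -0.033]), 'dq': array([-0.   , -0.001,  0.   ,  0.   ,  0.   , -0.   ]), 'joint_efforts': array([-2.0000e-03, -7.6374e+01, -4.3435e+01,  6.5000e-02,  4.3000e-02,
       -0.0000e+00]), 'eef_pos': array([0.222, 0.664, 0.238]), 'eef_rot': array([ 0.812,  0.584, -0.   ,  0.   ]), 'wrist_force': array([ 0.721, -0.08 ,  0.322]), 'wrist_torque': array([0.02 , 0.011, 0.004]), 'gripper_width': np.float64(0.091)}
top {'fov_y': 42.915208246633384, 'cx': 315.95353357681677, 'cy': 197.93661100040188, 'rvec': array([ 2.11422616, -2.13560098,  0.20140585]), 'tvec': array([0.05019278, 0.56546035, 0.95891118])}
side {'fov_y': 50.606839220861275, 'cx': 322.91979229353893, 'cy': 202.74385196982828, 'rvec': array([ 2.03998585, -0.44037866,  0.22531065]), 'tvec': array([-0.47209803,  0.2241996 ,  0.80330682])}
```

View pics/top0.png

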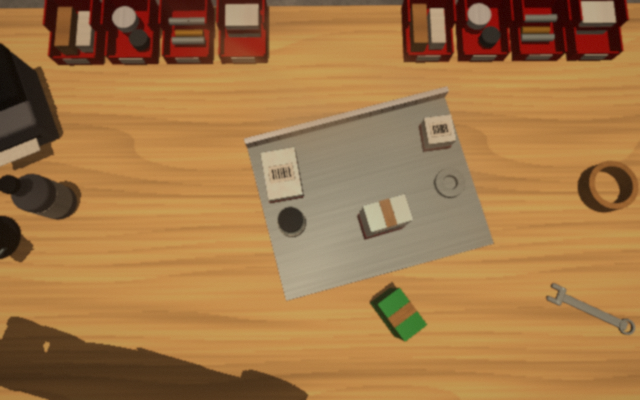

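View pics/side0.png

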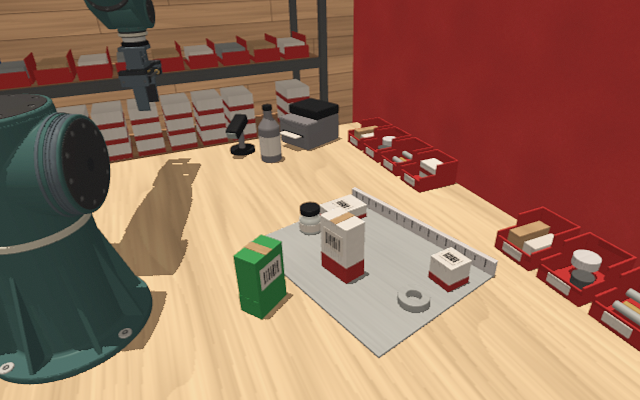

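The top view shows the white tall carton with its upper face at about (387,215). The green look-alike is at (400,313), the flat carton at (282,174), the cube at (438,131), the jar at (291,221), the bearing at (449,183), and the rail runs from (247,142) to (445,92). In the side view the white carton is at (343,245) and the green one at (260,277). The white carton with the red lower band, standing on the plate, is the one meant. I'll measure it now and confirm it in a crop.

```bash
cat > h.py <<'E'
import cv2,numpy as np
from workcell import bot
def cam(d):
    f=200/np.tan(np.radians(d["fov_y"]/2)); K=np.array([[f,0,d["cx"]],[0,f,d["cy"]],[0,0,1.]])
    return K,cv2.Rodrigues(d["rvec"])[0],np.asarray(d["tvec"])
def ray(d,px,z):
    K,R,t=cam(d); px=np.atleast_2d(np.array(px,float))
    v=np.linalg.solve(K,np.c_[px,np.ones(len(px))].T); v=(R.T@v).T; c=-R.T@t
    return c+v*((z-c[2])/v[:,2])[:,None]
def proj(d,P):
    K,R,t=cam(d); return cv2.projectPoints(np.atleast_2d(np.array(P,float)),d["rvec"],t,K,None)[0][:,0]
E
python3 - <<'E'
from h import *
d=bot.snapshot("top"); s=bot.snapshot("side"); im=d["img"]
hsv=cv2.cvtColor(im,cv2.COLOR_BGR2HSV)
# carton top: bright region incl. tape
box=im[180:250,340:430]
g=im[...,2].astype(int); 
for thr in(160,175,190):
    m=np.zeros(g.shape,np.uint8); m[180:250,345:425]=(g[180:250,345:425]>thr)*255
    c=max(cv2.findContours(m,0,2)[0],key=cv2.contourArea); r=cv2.minAreaRect(c)
    q=ray(d,cv2.boxPoints(r),.136); print(thr,np.round(cv2.boxPoints(r)),q.round(3)[:,:2].tolist(),np.linalg.norm(q[1]-q[0]).round(3),np.linalg.norm(q[2]-q[1]).round(3),q.mean(0).round(4))
print("plate",ray(d,[[287,299],[493,243]],.006).round(3))
# grey steel mask
m=((hsv[...,1]<60)&(hsv[...,2]>70)&(hsv[...,2]<190)).astype(np.uint8)*255; m=cv2.morphologyEx(m,cv2.MORPH_OPEN,np.ones((3,3)))
m[:, :230]=0;m[:,510:]=0;m[:80]=0;m[310:]=0
c=max(cv2.findContours(m,0,2)[0],key=cv2.contourArea); 
ap=cv2.approxPolyDP(cv2.convexHull(c),6,True)[:,0]; print(ap.tolist(),ray(d,ap,.006).round(3)[:,:2].tolist(),ray(d,ap,.04).round(3)[:,:2].tolist())
a=cv2.resize(im[80:310,235:505],None,fx=2.2,fy=2.2,interpolation=2); b=cv2.resize(s["img"][190:330,220:400],None,fx=1.1*2.2*.5,fy=1.1*2.2*.5,interpolation=2)
b=cv2.resize(b,(200,int(200*b.shape[0]/b.shape[1])))
o=np.zeros((a.shape[0],a.shape[1]+200,3),np.uint8); o[:,:a.shape[1]]=a; o[:b.shape[0],a.shape[1]:]=b
cv2.imwrite("pics/crop1.png",o); print(o.shape)
E
```

```text
160 [[388. 198.]
 [404. 193.]
 [413. 219.]
 [397. 224.]] [[0.549, -0.086], [0.559, -0.116], [0.51, -0.13], [0.501, -0.1]] 0.031 0.05 [ 0.5296 -0.1084  0.136 ]
175 [[389. 199.]
 [404. 194.]
 [412. 219.]
 [398. 224.]] [[0.548, -0.089], [0.556, -0.115], [0.51, -0.128], [0.502, -0.102]] 0.028 0.048 [ 0.5291 -0.1085  0.136 ]
190 [[364. 207.]
 [377. 203.]
 [385. 226.]
 [372. 230.]] [[0.533, -0.043], [0.54, -0.066], [0.498, -0.078], [0.491, -0.056]] 0.024 0.044 [ 0.5154 -0.0607  0.136 ]
plate [[ 0.369  0.105  0.006]
 [ 0.477 -0.317  0.006]]
[[433, 173], [458, 228], [437, 256], [287, 298], [261, 190], [303, 164], [393, 150]] [[0.626, -0.202], [0.509, -0.248], [0.452, -0.201], [0.371, 0.105], [0.593, 0.159], [0.648, 0.071], [0.677, -0.12]] [[0.618, -0.194], [0.505, -0.238], [0.449, -0.193], [0.371, 0.103], [0.586, 0.155], [0.639, 0.07], [0.667, -0.115]]
(506, 794, 3)
```

View pics/crop1.png

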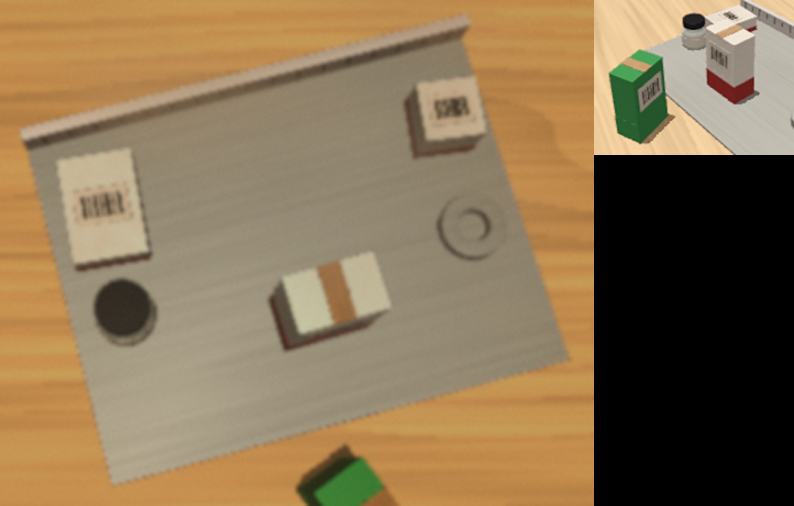

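The crop confirms the white carton: the side inset shows its red foot band and its label towards the robot. The green one stands off the plate, in front of it. Next come refined poses from the corner pixels.

Run:
```python
from h import *
d=bot.snapshot("top"); s=bot.snapshot("side")
g=cv2.cvtColor(d["img"],cv2.COLOR_BGR2GRAY)
def sub(p): return cv2.cornerSubPix(g,np.float32(p)[:,None],(4,4),(-1,-1),(3,50,.01))[:,0]
o=lambda p:np.array(p)/2.2+[235,80]
fr=sub(o([[112,484],[568,358]])); F=ray(d,fr,.006)
rb=ray(d,o([[22,132],[468,17]]),.04)
y=(F[0]-F[1])[:2]; L=np.linalg.norm(y); y/=L; x=np.array([y[1],-y[0]]); O=F.mean(0)[:2]+.328*x
print("front",fr.round(1).tolist(),F.round(4).tolist(),"L",L,"yaw",np.degrees(np.arctan2(x[1],x[0])),"O",O)
v=(rb[0]-rb[1])[:2]; x2=np.array([v[1],-v[0]]); print("railback L",np.linalg.norm(v),"yaw",np.degrees(np.arctan2(x2[1],x2[0])),"mid-12mm",rb.mean(0)[:2]-.012*x)
ct=sub(o([[280,278],[376,253],[389,307],[298,334]])); C=ray(d,ct,.136)[:,:2]; print(ct.round(1).tolist())
w=(C[0]-C[1]+C[3]-C[2])/2; dd=(C[0]-C[3]+C[1]-C[2])/2
print("carton",C.round(4).tolist(),"w,d",np.linalg.norm(w),np.linalg.norm(dd),"yaw",np.degrees(np.arctan2(-w[0],w[1])),np.degrees(np.arctan2(dd[1],dd[0])),"c",C.mean(0),"station",[x@(C.mean(0)-O),y@(C.mean(0)-O)])
cc=C.mean(0); print("side check centre top px",proj(s,[*cc,.136]),"rail ends side px",proj(s,[[*(O+.22*y),.04],[*(O-.22*y),.04]]))
hs=cv2.cvtColor(d["img"],cv2.COLOR_BGR2HSV); m=cv2.inRange(hs,(40,100,60),(80,255,255)); c=max(cv2.findContours(m,0,2)[0],key=cv2.contourArea)
print("green",ray(d,c[:,0],.13)[:,:2].max(0),ray(d,c[:,0],.13)[:,:2].min(0))
```

```text
Traceback (most recent call last):
cv2.error: OpenCV(4.12.0) :-1: error: (-5:Bad argument) in function 'cornerSubPix'
> Overload resolution failed:
>  - Layout of the output array corners is incompatible with cv::Mat
>  - Expected Ptr<cv::UMat> for argument 'corners'
```

Run:
```python
from h import *
d=bot.snapshot("top"); s=bot.snapshot("side")
g=cv2.cvtColor(d["img"],cv2.COLOR_BGR2GRAY)
def sub(p): return cv2.cornerSubPix(g,np.ascontiguousarray(np.float32(p).reshape(-1,1,2)),(4,4),(-1,-1),(3,50,.01))[:,0]
o=lambda p:np.array(p)/2.2+[235,80]
fr=sub(o([[112,484],[568,358]])); F=ray(d,fr,.006)
rb=ray(d,o([[22,132],[468,17]]),.04)
y=(F[0]-F[1])[:2]; L=np.linalg.norm(y); y/=L; x=np.array([y[1],-y[0]]); O=F.mean(0)[:2]+.328*x
print("front",fr.round(1).tolist(),F.round(4).tolist(),"L",L,"yaw",np.degrees(np.arctan2(x[1],x[0])),"O",O)
v=(rb[0]-rb[1])[:2]; x2=np.array([v[1],-v[0]]); print("railback L",np.linalg.norm(v),"yaw",np.degrees(np.arctan2(x2[1],x2[0])),"mid-12mm",rb.mean(0)[:2]-.012*x)
ct=sub(o([[280,278],[376,253],[389,307],[298,334]])); C=ray(d,ct,.136)[:,:2]; print(ct.round(1).tolist())
w=(C[0]-C[1]+C[3]-C[2])/2; dd=(C[0]-C[3]+C[1]-C[2])/2
print("carton",C.round(4).tolist(),"w,d",np.linalg.norm(w),np.linalg.norm(dd),"yaw",np.degrees(np.arctan2(-w[0],w[1])),np.degrees(np.arctan2(dd[1],dd[0])),"c",C.mean(0),"station",[x@(C.mean(0)-O),y@(C.mean(0)-O)])
cc=C.mean(0); print("side check centre top px",proj(s,[*cc,.136]),"rail ends side px",proj(s,[[*(O+.22*y),.04],[*(O-.22*y),.04]]))
hs=cv2.cvtColor(d["img"],cv2.COLOR_BGR2HSV); m=cv2.inRange(hs,(40,100,60),(80,255,255)); c=max(cv2.findContours(m,0,2)[0],key=cv2.contourArea)
print("green",ray(d,c[:,0],.13)[:,:2].max(0),ray(d,c[:,0],.13)[:,:2].min(0))
```

```text
front [[285.70001220703125, 298.79998779296875], [494.20001220703125, 243.3000030517578]] [[0.3694, 0.1071, 0.006], [0.4765, -0.3198, 0.006]] L 0.4401906377519428 yaw 14.08547752531678 O [ 0.74110994 -0.02653036]
railback L 0.4379970223134036 yaw 14.55725373617256 mid-12mm [ 0.73449349 -0.02569394]
[[362.70001220703125, 206.8000030517578], [404.0, 194.0], [412.1000061035156, 219.39999389648438], [370.8999938964844, 231.60000610351562]]
carton [[0.5331, -0.04], [0.5559, -0.1159], [0.5091, -0.1286], [0.4877, -0.0535]] w,d 0.07863635520096969 0.047952540449799845 yaw 16.315598389860607 15.858175022923364 c [ 0.52145387 -0.08448739] station [np.float64(-0.22715678377499673), np.float64(-0.0027569651918237376)]
side check centre top px [[341.05358423 218.19223718]] rail ends side px [[352.81133573 188.36581546]
 [495.73757746 263.9428118 ]]
green [ 0.38555024 -0.06094448] [ 0.33730548 -0.11602897]
```

servo_tool(plan="-33 45 0 0 0 0 0.35;-33 45 0 0 0 0 0.35;-33 45 0 0 0 0 0.35;-33 45 0 0 0 0 0.35;-33 45 0 0 0 0 0.35;-33 45 0 0 0 0 0.35;-33 45 0 0 0 0 0.35;-33 45 0 0 0 0 0.35")

```text
clock: 1.4
eef_pos: [0.4806, 0.2977, 0.2392]
eef_rot: [0.812, 0.584, 0.0, 0.0]
wrist_force: [0.1, 0.5, -0.4]
gripper_width: 0.0321
```

servo_tool(plan="-48 14 0 0 0 0 0.35;-48 14 0 0 0 0 0.35;-48 14 0 0 0 0 0.35;-48 14 0 0 0 0 0.35;-48 14 0 0 0 0 0.35;-48 14 0 0 0 0 0.35;-48 14 0 0 0 0 0.35;-48 14 0 0 0 0 0.35")

```text
clock: 2.4
eef_pos: [0.4639, -0.1021, 0.2393]
eef_rot: [0.812, 0.584, 0.0, 0.0]
wrist_force: [1.0, 0.1, -0.8]
gripper_width: 0.0319
```

servo_tool(plan="0 0 0 0 0 -8.6 0.35;0 0 0 0 0 -8.6 0.35;0 0 0 0 0 -8.6 0.35;0 0 0 0 0 -8.6 0.35;0 0 0 0 0 0 0.35;0 0 0 0 0 0 0.35;0 0 0 0 0 0 0.35;0 0 0 0 0 0 0.35")

```text
clock: 3.4
eef_pos: [0.4641, -0.1004, 0.2389]
eef_rot: [0.603, 0.798, -0.0, 0.0]
wrist_force: [0.4, 0.3, 0.8]
gripper_width: 0.0321
```

servo_tool(plan="0 0 24 0 0 0 0.35;0 0 24 0 0 0 0.35;0 0 24 0 0 0 0.35;0 0 24 0 0 0 0.35;0 0 0 0 0 0 0.35;0 5 0 0 0 0 0.35;0 5 0 0 0 0 0.35;0 0 0 0 0 0 0.35")

```text
clock: 4.4
eef_pos: [0.4746, -0.0976, 0.1437]
eef_rot: [0.602, 0.798, 0.0, 0.001]
wrist_force: [0.1, 0.3, -0.7]
gripper_width: 0.0319
```

Run:
```python
from h import *
s=bot.snapshot("side"); cv2.imwrite("pics/s2.png",cv2.resize(s["img"][120:340,200:520],None,fx=2.2,fy=2.2))
o=bot.observe(); print(o["eef_pos"],o["wrist_force"])
```

```text
[ 0.47415908 -0.09762964  0.14341493] [0.0896568  0.11262254 0.06519601]
```

View pics/s2.png

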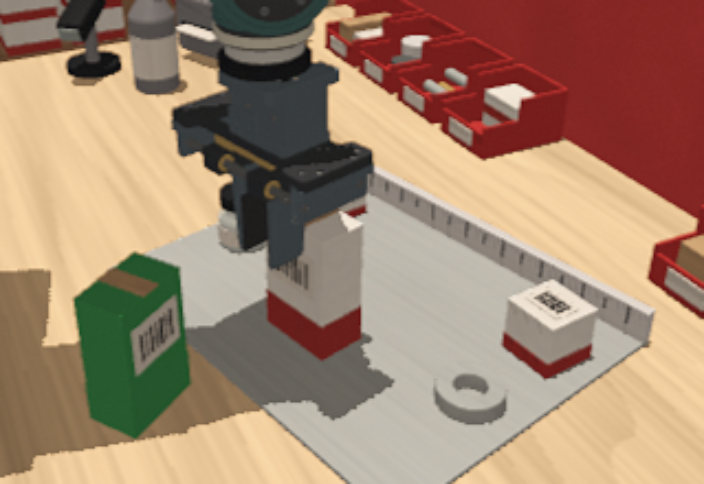

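In the crop the two fingers, tips at about (245,245) and (285,260), stand just in front of the carton's label face near its top. The green carton, cube and bearing are clear. Now the tipping push.

servo_tool(plan="0 7 0 0 0 0 0.35;0 7 0 0 0 0 0.35;0 8 0 0 0 0 0.35;0 8 0 0 0 0 0.35;0 8 0 0 0 0 0.35;0 8 0 0 0 0 0.35;0 8 0 0 0 0 0.35;0 8 0 0 0 0 0.35")

```text
clock: 5.45
eef_pos: [0.5339, -0.0805, 0.1429]
eef_rot: [0.602, 0.798, -0.0, 0.0]
wrist_force: [0.6, -0.5, 1.0]
gripper_width: 0.0317
```

servo_tool(plan="0 4 0 0 0 0 0.35;0 4 0 0 0 0 0.35;0 0 0 0 0 0 0.35;0 0 0 0 0 0 0.35;0 0 0 0 0 0 0.35;0 0 0 0 0 0 0.35;0 0 0 0 0 0 0.35;0 0 0 0 0 0 0.35")

```text
clock: 6.45
eef_pos: [0.5411, -0.0785, 0.143]
eef_rot: [0.603, 0.798, 0.0, 0.0]
wrist_force: [-0.1, -0.3, -0.3]
gripper_width: 0.032
```

Run:
```python
from h import *
s=bot.snapshot("side"); d=bot.snapshot("top")
a=cv2.resize(s["img"][160:340,220:520],(600,360));b=cv2.resize(d["img"][80:310,235:505],None,fx=1,fy=1)
cv2.imwrite("pics/top3.png",d["img"])
o=np.zeros((590,600,3),np.uint8);o[:360]=a;o[360:,:270]=b;cv2.imwrite("pics/s3.png",o)
o=bot.observe(); print(o["eef_pos"],o["wrist_force"])
```

```text
[ 0.54105556 -0.07849703  0.14294673] [ 0.32467109  0.03060081 -0.15353433]
```

View pics/s3.png

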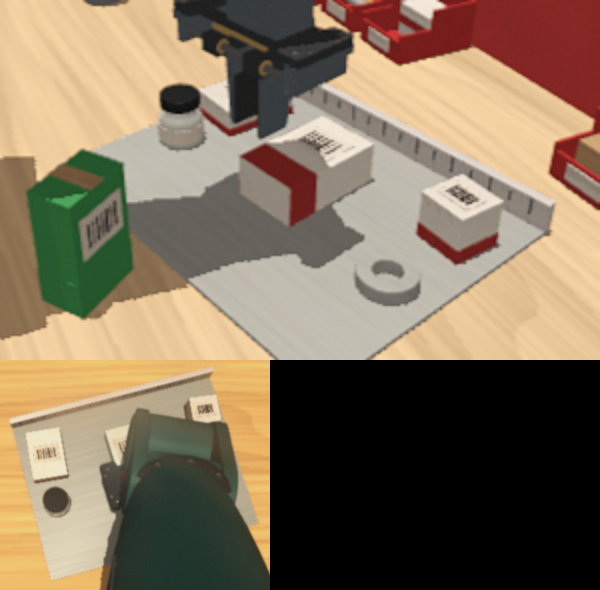

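The side view shows the carton lying flat with its label up, its red near end towards the robot. The near end's top corners are at about (242,154) and (291,189) in the crop, and the other things are in place. I'll measure the near end.

Run:
```python
from h import *
s=bot.snapshot("side"); O=np.array([.7395,-.0265]); a=np.radians(14.2); x=np.array([np.cos(a),np.sin(a)]); y=np.array([-x[1],x[0]])
o=lambda p:np.array(p)/2+[220,160]
for n,p,z in(("near top L,R",[[241,155],[291,189]],.056),("near bot L,R",[[241,183],[293,224]],.006),("far top R",[[373,149]],.056)):
    P=ray(s,o(p),z)[:,:2]; print(n,P.round(4).tolist(),"station",[[(x@(q-O)).round(4),(y@(q-O)).round(4)] for q in P])
t=bot.observe()["eef_pos"][:2]; print("tool station",x@(t-O),y@(t-O))
```

```text
near top L,R [[0.5419, -0.0386], [0.5612, -0.1173]] station [[np.float64(-0.1945), np.float64(0.0368)], [np.float64(-0.1951), np.float64(-0.0443)]]
near bot L,R [[0.5492, -0.0229], [0.567, -0.1137]] station [[np.float64(-0.1837), np.float64(0.0501)], [np.float64(-0.1886), np.float64(-0.0422)]]
far top R [[0.678, -0.0908]] station [[np.float64(-0.0754), np.float64(-0.0472)]]
tool station -0.20514687717795102 -0.0016858472555199636
```

servo_tool(plan="0 -10 0 0 0 0 0.35;0 -10 0 0 0 0 0.35;0 -12 0 0 0 1.6 0.35;0 0 0 0 0 0 0.35;0 0 25 0 0 0 0.35;0 0 25 0 0 0 0.35;0 0 25 0 0 0 0.35;0 0 22 0 0 0 0.35")

```text
clock: 7.6
eef_pos: [0.5105, -0.0873, 0.0452]
eef_rot: [0.614, 0.79, 0.0, 0.0]
wrist_force: [-0.1, -0.1, 0.1]
gripper_width: 0.0319
```

servo_tool(plan="0 0 0 0 0 0 0.35;0 5 0 0 0 0 0.35;0 5 0 0 0 0 0.35;0 5 0 0 0 0 0.35;0 5 0 0 0 0 0.35;0 4 0 0 0 0 0.35;0 4 0 0 0 0 0.35;0 4 0 0 0 0 0.35")

```text
clock: 8.6
eef_pos: [0.5413, -0.0793, 0.0458]
eef_rot: [0.614, 0.79, -0.0, -0.0]
wrist_force: [-1.4, -0.4, -0.7]
gripper_width: 0.0319
```

servo_tool(plan="0 5 0 0 0 0 0.35;0 6 0 0 0 0 0.35;0 6 0 0 0 0 0.35;0 6 0 0 0 0 0.35;0 6 0 0 0 0 0.35;0 6 0 0 0 0 0.35;0 5 0 0 0 0 0.35;0 5 0 0 0 0 0.35")

```text
clock: 9.6
eef_pos: [0.5852, -0.0681, 0.046]
eef_rot: [0.614, 0.79, -0.0, -0.0]
wrist_force: [-1.7, -0.6, -0.4]
gripper_width: 0.0317
```

Run:
```python
from h import *
s=bot.snapshot("side"); 
cv2.imwrite("pics/s4.png",cv2.resize(s["img"][160:310,280:510],None,fx=3,fy=3,interpolation=cv2.INTER_CUBIC))
o=bot.observe(); print(o["eef_pos"],o["wrist_force"])
```

```text
[ 0.58578994 -0.06807609  0.04605606] [-1.06805715 -1.02503543 -0.59972621]
```

View pics/s4.png

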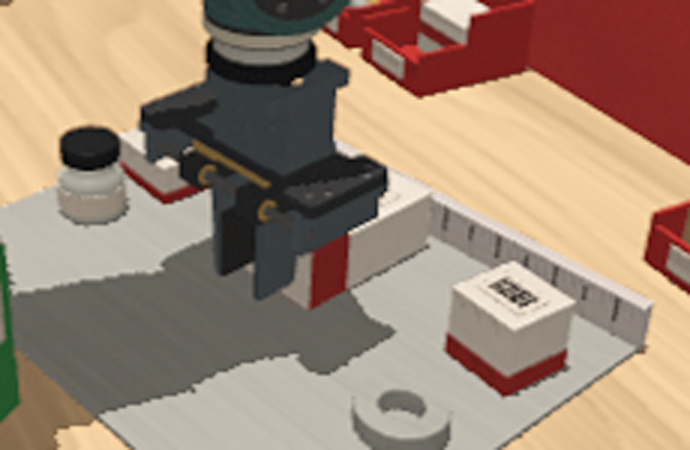

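The picture shows the far end, top right corner at (432,190) in the crop, about a centimetre short of the rail. The jar, cube and bearing are unmoved. I'll creep in from here.

servo_tool(plan="0 1 0 0 0 0 0.35;0 1 0 0 0 0 0.35;0 1 0 0 0 0 0.35;0 1 0 0 0 0 0.35;0 1 0 0 0 0 0.35;0 1 0 0 0 0 0.35;0 1 0 0 0 0 0.35;0 1 0 0 0 0 0.35")

```text
clock: 10.65
eef_pos: [0.5927, -0.0662, 0.0459]
eef_rot: [0.614, 0.79, -0.0, -0.0]
wrist_force: [-4.5, -1.4, 4.2]
gripper_width: 0.0319
```

servo_tool(plan="0 0.5 0 0 0 0 0.35;0 0.5 0 0 0 0 0.35;0 0.5 0 0 0 0 0.35;0 0.5 0 0 0 0 0.35;0 0.5 0 0 0 0 0.35;0 0.5 0 0 0 0 0.35;0 0 0 0 0 0 0.35;0 0 0 0 0 0 0.35")

```text
clock: 11.65
eef_pos: [0.5957, -0.0655, 0.0459]
eef_rot: [0.614, 0.79, 0.0, 0.0]
wrist_force: [-2.1, -0.9, 1.3]
gripper_width: 0.0318
```

servo_tool(plan="0 0.5 0 0 0 0 0.35;0 0.5 0 0 0 0 0.35;0 0.5 0 0 0 0 0.35;0 0.5 0 0 0 0 0.35;0 0 0 0 0 0 0.35;0 0 0 0 0 0 0.35;0 0 0 0 0 0 0.35;0 0 0 0 0 0 0.35")

```text
clock: 12.65
eef_pos: [0.5976, -0.065, 0.0459]
eef_rot: [0.614, 0.79, 0.0, 0.0]
wrist_force: [-1.0, 0.2, -0.2]
gripper_width: 0.0322
```

Run:
```python
from h import *
s=bot.snapshot("side"); 
cv2.imwrite("pics/s5.png",cv2.resize(s["img"][190:270,350:450],None,fx=7,fy=7,interpolation=cv2.INTER_CUBIC))
O=np.array([.7395,-.0265]); a=np.radians(14.2); x=np.array([np.cos(a),np.sin(a)]); y=np.array([-x[1],x[0]])
o=bot.observe(); q=o["eef_pos"][:2]-O; print(x@q+.016,y@q,o["wrist_force"])
for g in(0,.004): print((proj(s,[*(O-g*x-.043*y),.056])-[350,190])*7,(proj(s,[*(O-g*x-.043*y),.006])-[350,190])*7)
```

```text
-0.13100849073095983 -0.0025061312976977085 [-1.36144538 -1.05720335  0.11271808]
[[543.14001271 224.94956448]] [[528.89173767 351.0561837 ]]
[[535.09576745 229.07707936]] [[521.01383445 355.34874753]]
```

View pics/s5.png

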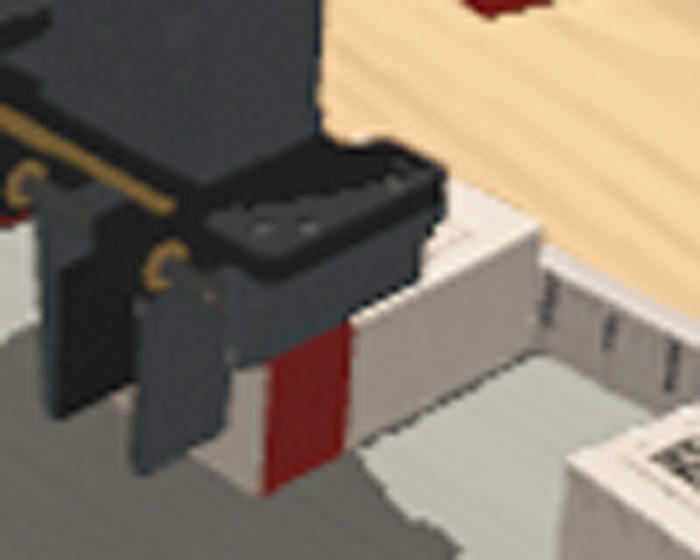

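The far right corner is at (540,235) in the crop, within a millimetre or two of the rail's face. The force shows no firm contact yet, so I'll keep creeping until it rises.

servo_tool(plan="0 0.5 0 0 0 0 0.35;0 0 0 0 0 0 0.35;0 0.5 0 0 0 0 0.35;0 0 0 0 0 0 0.35;0 0.5 0 0 0 0 0.35;0 0 0 0 0 0 0.35;0 0.5 0 0 0 0 0.35;0 0 0 0 0 0 0.35")

```text
clock: 13.7
eef_pos: [0.5979, -0.0648, 0.0459]
eef_rot: [0.614, 0.79, -0.001, -0.001]
wrist_force: [-15.8, -6.8, 13.3]
gripper_width: 0.0317
```

Firm contact at about 17 N: the tool stopped against the rail-backed carton. Now I'll release straight back and retreat.

servo_tool(plan="0 -1 0 0 0 0 0.35;0 -1 0 0 0 0 0.35;0 -3 0 0 0 0 0.35;0 -8 0 0 0 0 0.35;0 -10 0 0 0 0 0.35;0 0 -20 0 0 0 0.35;0 0 -40 0 0 0 0.35;0 0 -50 0 0 0 0.35")

```text
clock: 14.7
eef_pos: [0.5769, -0.0702, 0.1579]
eef_rot: [0.614, 0.79, -0.0, -0.0]
wrist_force: [-0.1, 0.5, 0.3]
gripper_width: 0.0316
```

servo_tool(plan="50 0 -10 0 0 0 0.35;55 0 0 0 0 0 0.35;55 0 0 0 0 0 0.35;55 0 0 0 0 0 0.35;55 0 0 0 0 0 0.35;55 0 0 0 0 0 0.35;55 0 0 0 0 0 0.35;0 0 0 0 0 0 0.35")

```text
clock: 15.7
eef_pos: [0.4827, 0.301, 0.1675]
eef_rot: [0.612, 0.791, 0.001, 0.0]
wrist_force: [-0.3, -1.1, -0.4]
gripper_width: 0.0321
```

Run:
```python
from h import *
s=bot.snapshot("side"); d=bot.snapshot("top")
a=cv2.resize(s["img"][170:310,230:510],None,fx=2.1,fy=2.1,interpolation=2);b=cv2.resize(d["img"][80:210,235:475],None,fx=2.2,fy=2.2,interpolation=2)
o=np.zeros((a.shape[0]+b.shape[0],600,3),np.uint8);o[:a.shape[0],:a.shape[1]]=a;o[a.shape[0]:,:b.shape[1]]=b;cv2.imwrite("pics/f6.png",o)
O=np.array([.7395,-.0265]); t=np.radians(14.2); x=np.array([np.cos(t),np.sin(t)]); y=np.array([-x[1],x[0]])
print(a.shape,bot.observe()["eef_pos"])
for v in(.04,-.04): print("expected near top, side crop:",(proj(s,[*(O-.13*x+v*y),.056])-[230,170])*2.1,"top far:",(proj(d,[*(O+v*y),.056])-[235,80])*2.2+[0,a.shape[0]])
```

```text
(294, 588, 3) [0.48325313 0.29831234 0.1669212 ]
expected near top, side crop: [[275.84153588 119.18223417]] top far: [[211.01792089 379.11391251]]
expected near top, side crop: [[328.67508018 151.38233477]] top far: [[293.92133262 358.26020735]]
```

View pics/f6.png

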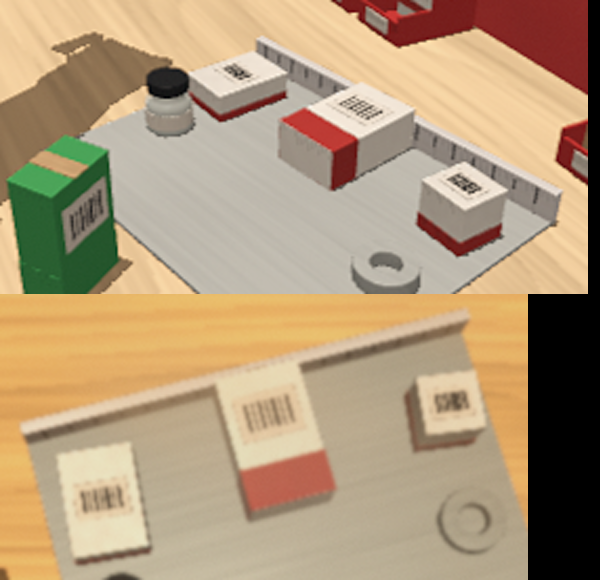

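The final view shows the carton lying label up, its far end from (216,382) to (300,362) against the rail with no visible gap. The bystanders sit at the same pixels as before, so I'm handing the job in.

```bash
python3 -c "
from workcell import bot
print(bot.job_done())"
```

```text
the job is handed in; nothing more can be done
None
```

The carton now lies flat on the plate, label up, with its far end against the stop rail. I handed the job in at about 16 s of the 48 s allowed. I tipped it with the part-open fingertips about 112 mm above the plate, pushed its near end roughly 65 mm along, and pressed it against the rail.

- **Contact:** The highest wrist force I read was about 22 N, at the final press, where the carton stopped moving. I only get a force reading at the end of each one-second move, so any peak in between was not seen.
- **Flushness:** The final top and side pictures show no visible gap and the far edge parallel to the rail. My camera estimates of the rail's position differed by about 6 mm, so this rests on the contact stop and the pictures.
- **Other items:** By eye, the flat carton, cube, jar and bearing are where they started. The green look-alike was not touched. The arm ended clear of everything.

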